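# Snap a test-gauge coupler onto a leaning vacuum nipple

## Robot

A 6-joint arm with a two-finger parallel gripper is mounted at the origin on the work surface. World frame = base frame: x ahead of the robot, y to its left, z up, the work surface at z = 0. Lengths are in m, angles in rad, forces in N, time in s.
With the tool pointing down it reaches from about 0.3 to 0.825 m from the base axis. Payload 5.4 kg.
Tool frame: the origin (TCP) lies at the very end of the fingers, on their centre line; the grasp point (between the pads) lies 19 mm behind it; z points along the fingers, y is the line along which they close (so a half turn about z gives the same grasp; the last joint's range is limited). The gripper opens to 92 mm and grips with 3 to 60 N. Pads are 20 mm wide; open, the fingers measure 128 mm over their backs; the gripper's body (75 mm by 189 mm) begins 69 mm behind the grasp point.
Start: joints at [-1.458, 0.158, 1.597, -0, 1.386, -0.21], TCP at [0.182, -0.545, 0.215] pointing down, gripper open.
Joint ranges: [-2.91, 2.91], [-0.94, 2.29], [0.18, 2.7], [-1.29, 4.43], [0.17, 2.64], [-3, 3]. Speed limits (rad/s): [2.57, 2.57, 3.14, 3.14, 3.14, 3.14].

## Interface

Orientations are given as a rotation vector (axis times angle).
In Python, from workcell import bot, optics, kinematics gives the robot as it stands (bot), with the cameras (optics) and the kinematics (kinematics). Calls block until the motion is done:
- bot.goto(position, orientation): joint-space move of the TCP to a pose.
- bot.line_to(position, rot=None, max_speed=0.15): straight line of the TCP; rot=None keeps the orientation; max_speed is the mean speed in m/s.
- bot.set_joints(angles): joint-space move.
- bot.set_gripper(opening, newtons=None): opening from 0.0 (shut) to 1.0 (fully open); newtons is the grip in N (None keeps the last); returns when the fingers have stopped.
- bot.hold(seconds).
- kinematics.inverse_kinematics(position, orientation): joint angles nearest the present ones, or None.
- optics.read_camera(name): name is "side" or "top" or "wrist"; returns a dict with "pixels" (384x512x3 uint8, blue, green, red), "fx", "fy", "cx", "cy" (pixels), "R" (3x3) and "t" (3): a world point X has camera coordinates R X + t. Camera axes: x right, y down, z forward; pixel columns grow to the right and rows downward; lengths in m; the calibration is good to about 2 mm. A picture is of the moment at which its call begins. There is no depth.
A pose or a line that the arm cannot do raises bot.MotionError and nothing moves.
- bot.job_done(): hands the job in; it is judged then, once.
Readings, each from a call of its own:
- bot.current_clock(): time.
- bot.current_joints(): joint angles.
- bot.current_joint_vel(): joint speeds.
- bot.current_effort(): joint torques, N m.
- bot.current_ee_pos(): TCP position.
- bot.current_tool_rot(): TCP orientation.
- bot.current_contact_force(): force on the tool from outside, world axes, zero at the start.
- bot.current_ft_torque(): the same for the moment, N m.
- bot.current_opening(): opening from 0.0 (shut) to 1.0 (fully open).
- bot.current_grip_force(): force on a finger pad.
Only numpy, scipy, OpenCV 4.12 (cv2) and the standard library are available. Lean on these libraries where they do the work, as an engineer would, in place of code of your own. Each camera call takes 0.05 s, during which the arm holds its last target. There are 200 camera calls.

## Task

Lift the clear hood of the vacuum manifold gently by its bar, all the way back onto its stop, and leave it there. Then take the gauge coupler out of its stand and press it squarely down over the leaning nipple, through the snap, until the nipple's spring collar is pushed right down. Finish like that: the program ends with the gripper still gripping the coupler and holding it down against the spring; leave the bottle, beaker and tip box alone.

Things in the scene. Friction and masses are not known exactly. Their poses are not given: they have to be found in the camera images.
- manifold: low white bench unit, fixed, 55 mm high. Origin on the table, about under the nipple block; it reaches from x = -75 to +175 mm and y = +-100 mm in this frame. x points from its front panel (robot side) to its back. The hood is hinged on its top; behind the hinge stand two stop posts, 50 mm tall, at x 155 to 167, y +-45 mm
- hood (a joint): hood hinge angle, rad: 0 shut over the nipple, grows as its front is lifted up and back, 1.75 on the open stop. Starts shut or up to 0.3 ajar. Stiff hinge (0.26 N m of friction): the hood, 0.28 kg, stays where it is left. It must never swing faster than 2.5 rad/s
- hood_bar (a point): middle of the hood's lifting bar: round steel bar, 12 mm diameter, along the manifold's y, 92 mm clear between its arms. From the hinge axis, with the hood shut: 163 mm towards the front and 45 mm up, so 102 mm above the table; 38 mm in front of the hood's face, nothing under it but the unit's edge. It can turn between gripping pads; with the hood open it stands above the hood
- hood_hinge (a point): middle of the hood's hinge axis (along the manifold's y), 57 mm above the table. The hood is a clear plastic box with grey edges, 125 mm long (hinge to front) x 130 wide x 74 high, open below; opened, it stands wholly behind the hinge, its end about 125 mm above it
- nipple: brass nipple with a steel spring collar on a 50 mm aluminium block on the manifold, under the hood. Origin: centre of the nipple's foot, about 78 mm above the table; z points out along it. It leans 24 deg from vertical, roughly towards the robot (within 45 deg). Barrel 15 mm diameter with two small sprung balls 3.5 mm proud at z = 20 mm
- nipple_tip (a point): round tip of the nipple, 38 mm from its foot
- collar (a joint): how far the spring collar is pressed along the nipple towards its foot, m: 0 free, 0.010 hard on its stop. The collar is a ring of 31 mm diameter round the barrel, its top 16 mm from the foot when free, 6 mm at the stop. Spring 6 N at first, 14 N at the stop
- coupler: loose steel gauge coupler, 95 mm tall, 0.24 kg (varies). Origin: centre of its open mouth; z points from mouth to the dial on top. Nose tube 34 mm diameter. Mouth: funnel 24 mm wide at the rim, 18 mm lip at z = 4 to 7.5 mm, wider behind, deep enough for the nipple. Starts upright, mouth down in the stand, mouth 8 mm above the table
- coupler_grip (a point): on the coupler's axis at z = 67 mm: middle of its square grip, 30 x 30 mm (sides along the coupler's x and y), z = 44 to 87 mm; below it a 36 mm flange, above it the 29 mm dial. Pressed on, the mouth rim pushes the collar; the nipple's balls resist the lip (about 5 N) and spring out behind it with the collar about 5 mm down. If let go, the spring pushes the coupler off again
- stand: fixed grey parking block 75 x 75 x 28 mm, origin under its centre, with a round pocket 39 mm wide and 20 mm deep in which the coupler's nose stands; left or right of the manifold
- bottle: bystander: loose glass bottle with orange cap, 68 mm diameter, 150 mm tall, origin under its centre, on the other side from the stand
- beaker: bystander: loose glass beaker, 64 mm diameter, 80 mm tall, origin under its centre
- tip_box: bystander: loose blue tip box 85 x 120 x 50 mm, origin under its centre

How it is judged:
On the way, in this order (a step that is already met when the one before it is completed fails the run):
1. the hood rests on its open stop, the coupler still in its stand (value of joint hood above 1.66 rad and distance of coupler from where it was at the start of the episode below 0.02 m), for 0.2 s.
2. the coupler is lifted out of the stand by the gripper (height (world z) of coupler above 0.04 m and contact force between the fingers and coupler above 2 N and contact force between coupler and stand below 0.1 N), for 0.1 s.
3. the coupler is snapped on squarely and the collar is pushed down (value of joint collar above 0.0075 m and z of coupler in the frame of nipple below 0.01 m and angle between the z axis of coupler and the z axis of nipple, either way round below 0.1 rad), for 0.3 s.
At the end, for the whole second after the job is handed in: Hood on its stop (over 1.6 rad); coupler over the nipple, centred within 4 mm, square within 0.1 rad, mouth at most 10 mm above the foot; collar pressed over 7.5 mm; fingers grip it (over 4 N), it pushes on the nipple with over 6 N, does not lean on the hood and is at rest (all of step 3 and value of joint hood above 1.6 rad and x of coupler in the frame of nipple between -0.004 and 0.004 m and y of coupler in the frame of nipple between -0.004 and 0.004 m and contact force between coupler and nipple above 6 N and contact force between the fingers and coupler above 4 N and contact force between coupler and hood below 0.5 N and linear speed of coupler below 0.02 m/s); the arm keeps its last pose, push and grip.
It fails at once if the hood is flung (faster than 2.5 rad/s) (velocity of joint hood above 2.5 rad/s or velocity of joint hood below -2.5 rad/s).
It fails at once if a bystander is moved by more than 30 mm or tipped (distance of any of bottle, beaker, tip_box from where it was at the start of the episode above 0.03 m or angle between any of bottle, beaker's own z axis and vertical above 0.4 rad).
It also fails if it takes over 61 s, if anything falls off the work surface, if the arm or the gripper's body presses on something with over 40 N, if the wrist force passes 120 N, or if a joint passes its speed limit or range.

## Working session

There is one attempt and no reset: what is moved stays moved. The work goes in short steps, each a Python script; the robot and the scene stay as the last script left them, time stands still between calls to the robot, and variables do not carry over. Pictures are saved under pics/ and viewed, at most 10 in all, crops included, and the job is handed in when it is done.

```bash
ls; mkdir -p pics
python3 - <<'E'
from workcell import bot, optics, kinematics
import cv2,numpy as np
for n in("top","side"):
    c=optics.read_camera(n); cv2.imwrite(f"pics/{n}0.png",c["pixels"])
    print(n,c["fx"],c["fy"],c["cx"],c["cy"],np.round(c["R"],3).tolist(),np.round(-c["R"].T@c["t"],3))
    np.savez(f"{n}0.npz",**c)
E
```

```text
pics
workcell.py
top 382.02182994434963 382.02182994434963 253.83958841226996 196.81291052364466 [[0.019, -1.0, 0.014], [-0.982, -0.022, -0.19], [0.19, -0.01, -0.982]] [ 0.385 -0.002  1.119]
side 371.45083194476086 371.45083194476086 251.92238076295664 193.71148990647467 [[-0.955, -0.297, -0.006], [-0.142, 0.475, -0.869], [0.261, -0.829, -0.495]] [0.3   0.875 0.602]
```

View pics/top0.png

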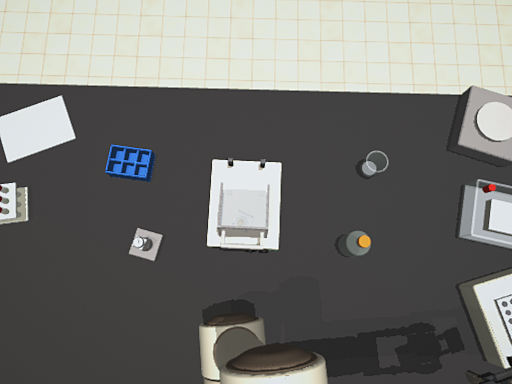

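View pics/side0.png

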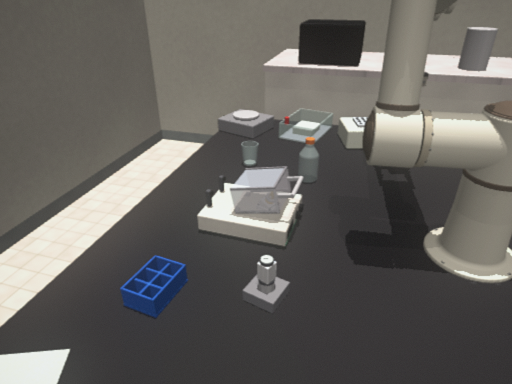

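The top view shows the manifold at px (209–282, 160–249), with its bar near row 237. The stand and coupler are at (146,244), the tip box at (130,162), the bottle at (358,243) and the beaker at (375,162).

```bash
cat > h.py <<'E'
import numpy as np,cv2
from scipy.spatial.transform import Rotation as Ro
def cam(c,px):
    px=np.atleast_2d(px).astype(float)
    d=np.c_[(px[:,0]-c["cx"])/c["fx"],(px[:,1]-c["cy"])/c["fy"],np.ones(len(px))]@c["R"]
    return -c["R"].T@c["t"],d/np.linalg.norm(d,axis=1)[:,None]
def plane(c,px,z):
    o,d=cam(c,px); return o+d*((z-o[2])/d[:,2])[:,None]
def tri(views):
    A=np.zeros((3,3));b=np.zeros(3)
    for c,p in views:
        o,d=cam(c,p);P=np.eye(3)-np.outer(d[0],d[0]);A+=P;b+=P@o
    X=np.linalg.solve(A,b)
    return X,[np.linalg.norm(np.cross(X-cam(c,p)[0],cam(c,p)[1][0])) for c,p in views]
def proj(c,X):
    q=np.atleast_2d(X)@c["R"].T+c["t"]
    return np.c_[c["fx"]*q[:,0]/q[:,2]+c["cx"],c["fy"]*q[:,1]/q[:,2]+c["cy"]]
def rv(x,y,z): # tool axes -> rotvec
    return Ro.from_matrix(np.c_[x,y,z]).as_rotvec()
E
python3 - <<'E'
from h import *
c=np.load("top0.npz"); im=c["pixels"]
g=cv2.cvtColor(im,cv2.COLOR_BGR2HSV)
m=((g[...,2]>150)&(g[...,1]<50)).astype(np.uint8); m[:140]=0;m[265:]=0;m[:,:195]=0;m[:,300:]=0
m=cv2.morphologyEx(m,cv2.MORPH_CLOSE,np.ones((9,9)))
k=max(cv2.findContours(m,0,2)[0],key=cv2.contourArea)
b=cv2.boxPoints(cv2.minAreaRect(k));print(b);print(plane(c,b,.055).round(4))
W=plane(c,k.reshape(-1,2),.055)[:,:2].astype(np.float32)*1000
print(cv2.minAreaRect(W))
for n,px,z in(("stand",(146,244),.028),("cap",(364,241),.15),("dial",(139,242),.103),("tip",(130,160),.05),("beak",(368,170),0)):print(n,plane(c,px,z).round(3))
x=im[145:270,100:300];cv2.imwrite("pics/c1.png",cv2.resize(x,None,fx=4,fy=4,interpolation=cv2.INTER_CUBIC))
E
```

```text
[[206.39589 246.29071]
 [210.37526 158.74432]
 [282.18146 162.00824]
 [278.2021  249.55463]]
[[ 0.449   0.1153  0.055 ]
 [ 0.7003  0.1146  0.055 ]
 [ 0.6954 -0.093   0.055 ]
 [ 0.4441 -0.0833  0.055 ]]
((572.1468505859375, 12.948097229003906), (200.29515075683594, 251.358642578125), 88.54650115966797)
stand [[0.454 0.289 0.028]]
cap [[ 0.465 -0.294  0.15 ]]
dial [[0.454 0.288 0.103]]
tip [[0.693 0.347 0.05 ]]
beak [[ 0.692 -0.359  0.   ]]
```

View pics/c1.png

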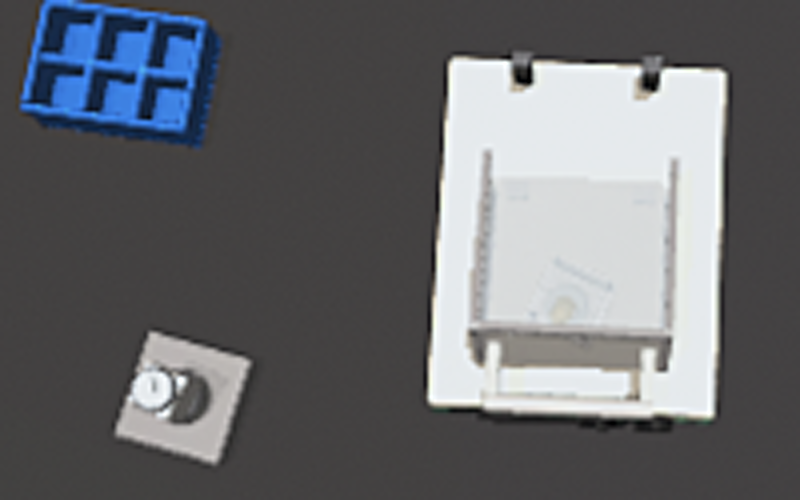

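The crop shows the manifold's top outline cleanly (a 200×251 mm fit, so yaw ≈ -1.45°). The bar is at about px (221–263, 246), and the stand is rotated by about 15–20°. Next I'll take close wrist views of the bar and the coupler.

Run:
```python
from h import *
from workcell import bot, optics, kinematics
c=optics.read_camera("wrist");T=Ro.from_rotvec(bot.current_tool_rot()).as_matrix();p=np.array(bot.current_ee_pos())
C=-c["R"].T@c["t"];print("cam in tool",T.T@(C-p),"\naxes",(c["R"]@T).round(3),c["fx"],c["cx"],"T",T.round(2))
bot.line_to([.182,-.545,.34])
y=-np.radians(1.45)
X=np.array([np.cos(y),np.sin(y),0]);Y=np.array([-np.sin(y),np.cos(y),0]);D=np.array([0,0,-1.])
# tool y along manifold x
for s in(1,-1):
    r=rv(np.cross(s*X,D),s*X,D); q=kinematics.inverse_kinematics([.45,.02,.3],r);print(s,q)
q=min([ (abs(kinematics.inverse_kinematics([.45,.02,.3],rv(np.cross(s*X,D),s*X,D))[5]),s) for s in(1,-1)]);s=q[1]
bot.goto([.45,.02,.30],rv(np.cross(s*X,D),s*X,D))
a=optics.read_camera("wrist");np.savez("w1.npz",**a)
print("cam",-a["R"].T@a["t"])
cv2.imwrite("pics/w1.png",a["pixels"]);print(bot.current_clock(),s)
```

```text
cam in tool [ 0.08073369 -0.00077816 -0.16885545] 
axes [[ 0.001  1.    -0.   ]
 [-0.959  0.001 -0.285]
 [-0.285  0.     0.959]] 285.7382692413811 252.94186866447478 T [[ 0.95  0.32 -0.  ]
 [ 0.32 -0.95  0.  ]
 [ 0.   -0.   -1.  ]]
1 [-2.25014406e-01 -2.20790036e-01  1.80033404e+00 -4.44089210e-16
  1.56204865e+00 -1.99707132e-01]
-1 [-2.25014406e-01 -2.20790036e-01  1.80033404e+00 -4.44089210e-16
  1.56204865e+00  2.94188552e+00]
cam [0.45217794 0.10068455 0.46900654]
3.425 1
```

View pics/w1.png

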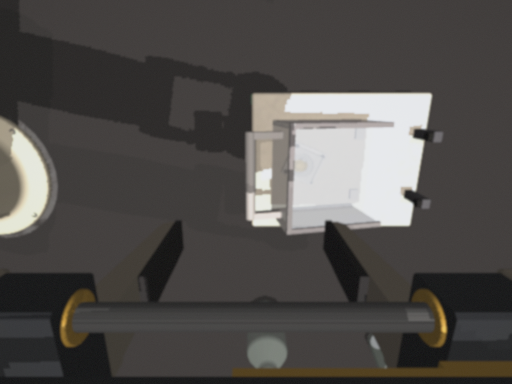

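The wrist view shows the lifting bar at column ≈251, rows 133–220. The hood's hinge-end wall corners are near (391,124) and (378,222), the posts near (430,134) and (420,200), and the nipple shows faintly near (300,165).

Run:
```python
from h import *
t=dict(np.load("top0.npz"));w=dict(np.load("w1.npz"))
y=-np.radians(1.45);X=np.array([np.cos(y),np.sin(y),0]);Y=np.array([-np.sin(y),np.cos(y),0]);O=np.array([.5221,.0142,0])
M=lambda P:np.round(np.c_[(P-O)@X,(P-O)@Y,(P-O)[...,2]]*1000,1) if P.ndim>1 else np.round([(P-O)@X*1e3,(P-O)@Y*1e3,P[2]*1e3],1)
for n,a,b in(("bar mid",(242.5,246.3),(251,177)),("hingeL",(221.75,182.5),(378,222)),("hingeR",(268.75,184.5),(391,124)),("hL'",(221.75,182.5),(391,124)),("hR'",(268.75,184.5),(378,222)),("frontL",(217.5,226.5),(290,231)),("frontR",(268,229),(290,124)),("frontL'",(217.5,226.5),(290,124))):
    Xp,e=tri([(t,a),(w,b)]);print(n,M(Xp),np.round(e,4))
g=w["pixels"].astype(int).sum(2)
for r in(150,165,185,200):print(r,g[r,238:262].tolist())
k=cv2.inRange(w["pixels"],(150,150,150),(255,255,255))
print("manif corners plane .055",M(plane(w,[(252,94),(430,94),(252,227),(413,227)],.055)))
print(M(plane(w,[(251,133),(251,220)],.102)),M(plane(w,[(251,133),(251,220)],.14)))
```

```text
bar mid [-74.9  -1.7 121.4] [0.0003 0.0003]
hingeL [ 19.9  33.8 329. ] [0.0262 0.0262]
hingeR [104.8  -2.2  85.6] [0.0631 0.0631]
hL' [ 92.1  62.7 120.4] [0.0003 0.0003]
hR' [ 92.9 -63.6 119.3] [0.0001 0.0001]
frontL [-57.4  43.9 380.5] [0.0022 0.0022]
frontR [  420.9  -208.9 -3682.7] [0.0474 0.0474]
frontL' [-29.9  64.4 142.4] [0.0009 0.0009]
150 [135, 136, 136, 137, 134, 139, 181, 266, 342, 395, 429, 450, 461, 462, 444, 415, 383, 377, 406, 439, 452, 459, 485, 505]
165 [200, 199, 205, 197, 195, 201, 208, 257, 323, 387, 426, 446, 458, 457, 445, 416, 387, 379, 413, 441, 455, 463, 487, 511]
185 [184, 188, 187, 184, 189, 187, 197, 232, 289, 340, 382, 411, 429, 437, 425, 403, 412, 517, 642, 686, 693, 692, 692, 692]
200 [186, 186, 187, 190, 188, 187, 200, 278, 411, 527, 605, 644, 661, 659, 635, 586, 568, 633, 680, 692, 693, 693, 693, 693]
manif corners plane .055 [[-73.4  99.2  55. ]
 [171.2  99.1  55. ]
 [-73.7 -99.2  55. ]
 [179.5 -99.2  55. ]]
[[-74.6  50.7 102. ]
 [-74.8 -67.8 102. ]] [[-74.3  54.2 140. ]
 [-74.6 -52.  140. ]]
```

Run:
```python
from h import *
from workcell import bot, optics, kinematics
y=-np.radians(1.45);X=np.array([np.cos(y),np.sin(y),0]);D=np.array([0,0,-1.]);r=rv(np.cross(X,D),X,D)
P=[]
for i,x in enumerate((.60,.34)):
    bot.goto([x,.0,.27],r);bot.hold(.2)
    a=optics.read_camera("wrist");np.savez(f"w{i+2}.npz",**a);P.append(a["pixels"][30:260])
P[0]=P[0][:,0:420]; P[1]=P[1][:,160:512]
P=[cv2.copyMakeBorder(p,0,0,0,420-p.shape[1],cv2.BORDER_CONSTANT) for p in P]
v=np.vstack(P); cv2.imwrite("pics/w23.png",cv2.resize(v,None,fx=1.3,fy=1.3,interpolation=cv2.INTER_CUBIC))
print(bot.current_clock())
```

```text
5.6083
```

View pics/w23.png

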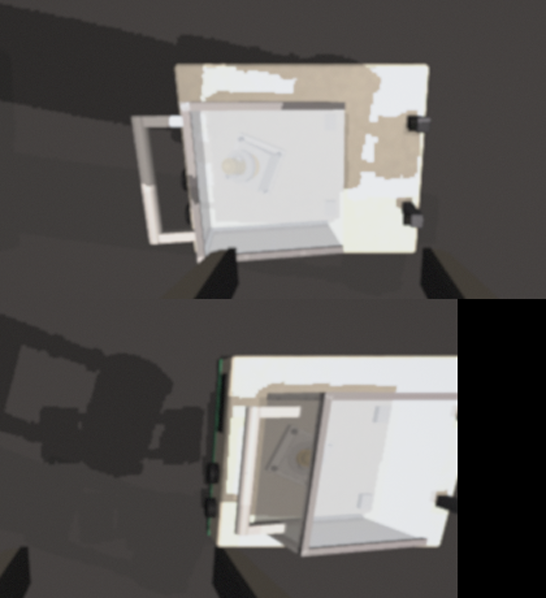

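The upper view has the bar centreline from about (139,122) to (155,240), and the lower view from about (252,411) to (243,528), both in composite pixels. I'll triangulate the bar ends and other hood features.

Run:
```python
from h import *
w2=dict(np.load("w2.npz"));w3=dict(np.load("w3.npz"));t=dict(np.load("top0.npz"));w1=dict(np.load("w1.npz"))
a=lambda u,v:(u/1.3,v/1.3+30)
b=lambda u,v:(u/1.3+160,(v-299)/1.3+30)
y=-np.radians(1.45);X=np.array([np.cos(y),np.sin(y),0]);Y=np.array([-np.sin(y),np.cos(y),0]);O=np.array([.5221,.0142,0])
M=lambda P:np.round([(P-O)@X*1e3,(P-O)@Y*1e3,P[2]*1e3],1)
for n,p,q in(("bar+",(139,122),(252,411)),("bar-",(155,240),(243,528)),("mid",(147,181),(247,469.5)),("front top+",(185,105),(325,396)),("front top-",(203,259),(305,551)),("rear top-",(343,249),(426,542))):
    Z,e=tri([(w2,a(*p)),(w3,b(*q))]);print(n,M(Z),np.round(e,4))
f=lambda w,P:[M(z) for z in plane(w,P,.055)]
print("mani corners w2",f(w2,[a(176,65),a(428,66),a(417,252)]),"w3",f(w3,[b(228,356),b(217,546)]))
print("post top", [M(z) for z in plane(w2,[a(421,123),a(412,213)],.105)])
```

```text
bar+ [-76.1  50.7 131.7] [0.0007 0.0007]
bar- [-74.7 -48.9 135.1] [0.002 0.002]
mid [-75.7   2.8 132.8] [0.0013 0.0013]
front top+ [-29.9  63.4 151.7] [0.0004 0.0004]
front top- [-27.8 -60.7 153.3] [0.0002 0.0002]
rear top- [ 90.6 -61.3 130.9] [0. 0.]
mani corners w2 [array([-70.5,  99.3,  55. ]), array([174.2,  98.7,  55. ]), array([177. , -96.9,  55. ])] w3 [array([-78.2, 100. ,  55. ]), array([-74., -97.,  55.])]
post top [array([159.1,  47.8, 105. ]), array([156.6, -35.4, 105. ])]
```

```bash
cat >> h.py <<'E'
yaw=-np.radians(1.45);X=np.array([np.cos(yaw),np.sin(yaw),0]);Y=np.array([-np.sin(yaw),np.cos(yaw),0]);O=np.array([.5221,.0142,0])
D=np.array([0,0,-1.]);rbar=rv(np.cross(X,D),X,D)
W=lambda x,y,z:O+x/1e3*X+y/1e3*Y+np.array([0,0,z/1e3])
M=lambda P:np.round([(P-O)@X*1e3,(P-O)@Y*1e3,P[2]*1e3],1)
E
python3 - <<'E'
from h import *
from workcell import bot, optics, kinematics
bot.set_gripper(.29,15)
bot.goto(W(-75.5,1,200),rbar);bot.line_to(W(-75.5,1,114),max_speed=.08)
print("f",np.round(bot.current_contact_force(),2))
bot.set_gripper(0,15)
print(bot.current_opening()*92,bot.current_grip_force(),np.round(bot.current_contact_force(),2),M(np.array(bot.current_ee_pos())))
if bot.current_opening()*92>8:
    xh=77.;R=np.hypot(163,45);g=np.arctan2(45,163)
    off=np.arctan2(76,75.5+xh)-g; R=np.hypot(76,75.5+xh);print("a0",off,R)
    for a in np.linspace(off,1.70,13)[1:]:
        bot.line_to(W(xh-R*np.cos(a+g),1,57+R*np.sin(a+g)-19),max_speed=.10)
        print(round(a,2),np.round(bot.current_contact_force(),1),round(bot.current_opening()*92,1))
        if np.linalg.norm(bot.current_contact_force())>30:break
print(bot.current_clock())
E
```

```text
f [ 1.61 -0.06  0.16]
11.251118844051856 15.000069290399551 [-0.91 -0.41  0.84] [-75.5   1.  114.2]
a0 0.19297120149659697 170.38852660904138
0.32 [-3.8 -1.1  3.7] 10.9
0.44 [-7.1 -0.3  6.6] 11.6
0.57 [-10.6   0.9  12.3] 11.0
0.7 [-9.9 -0.  14.9] 11.2
0.82 [-4.  -0.2 10.6] 11.1
0.95 [-1.   0.8  6.9] 11.4
1.07 [-0.6 -0.2  6.2] 11.5
1.2 [ 0.1 -1.3  4.5] 11.8
1.32 [ 1.4 -1.2  3.5] 11.4
1.45 [ 1.9 -2.3 -0.9] 11.8
1.57 [ 1.8 -1.3 -1.6] 11.5
1.7 [ 1.5 -2.1 -1.8] 11.3
13.2333
```

Run:
```python
from h import *
from workcell import bot, optics, kinematics
xh=77.;R=169.5;g=np.arctan2(45,163)
for a in np.arange(1.72,1.81,.015):
    bot.line_to(W(xh-R*np.cos(a+g),1,57+R*np.sin(a+g)-19),max_speed=.05)
    f=np.array(bot.current_contact_force());print(round(a,3),np.round(f,1),round(bot.current_opening()*92,1))
    if f[0]<-7:break
bot.set_gripper(.35)
p=np.array(bot.current_ee_pos());bot.line_to(p+[0,0,.09],max_speed=.15)
bot.line_to(W(20,60,330),max_speed=.3)
for n in("top",):
    c=optics.read_camera(n);np.savez("top1.npz",**c)
s=optics.read_camera("side");np.savez("side1.npz",**s)
v=np.vstack([cv2.resize(c["pixels"][130:270,100:300],(600,420),interpolation=2)[:, :],cv2.resize(s["pixels"][150:300,180:340],None,fx=2,fy=2,interpolation=2)[:180] if 0 else cv2.copyMakeBorder(cv2.resize(s["pixels"][155:245,180:330],(300,180),interpolation=2),0,0,0,300,0)])
cv2.imwrite("pics/t1.png",v);print(bot.current_clock())
```

```text
1.72 [ 1.4 -2.3  0.2] 11.4
1.735 [ 0.2 -1.1  2.2] 11.5
1.75 [-7.1 -1.6  7.7] 11.6
15.9833
```

View pics/t1.png

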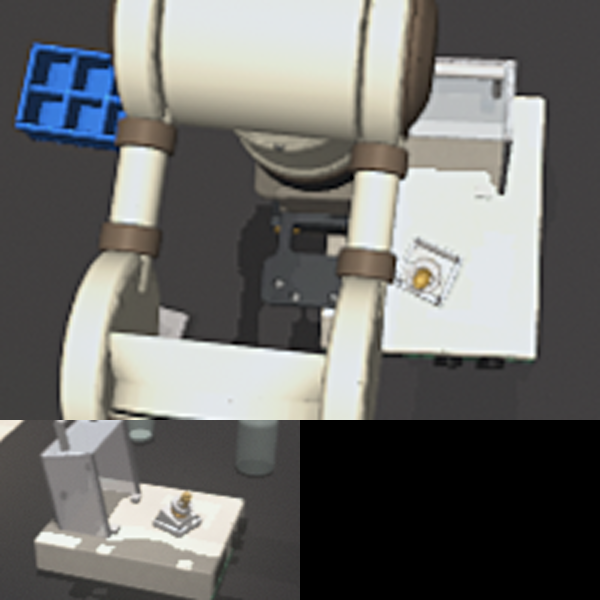

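The hood stands open against the stop, where the force rose at ≈1.75 rad. The brass nipple shows near px (423,278) of the upper crop. Next, close wrist views of the nipple and coupler.

Run:
```python
from h import *
from workcell import bot, optics, kinematics
r90=rv(X,np.cross(D,X),D)
v=[("n1",W(-60,-70,150),rbar),("n2",W(-60,-15,150),rbar),("n3",W(-140,-60,150),rbar),("n4",W(-85,0,150),r90),("c1",np.array([.454,.208,.17]),rbar),("c2",np.array([.40,.24,.18]),rbar)]
P=[]
for n,p,r in v:
    try:bot.goto(p,r)
    except bot.MotionError as e:print(n,e);continue
    bot.hold(.15);a=optics.read_camera("wrist");np.savez(n+".npz",**a)
    tgt=W(-5,0,95) if n[0]=="n" else np.array([.454,.288,.09])
    u=proj(a,tgt)[0];x0,y0=int(np.clip(u[0]-50,0,412)),int(np.clip(u[1]-50,0,284));print(n,u.round(),x0,y0,bot.current_clock())
    P.append(cv2.resize(a["pixels"][y0:y0+100,x0:x0+100],(260,260),interpolation=cv2.INTER_CUBIC))
while len(P)<6:P.append(P[0]*0)
cv2.imwrite("pics/nc.png",np.vstack([np.hstack(P[:3]),np.hstack(P[3:])]))
```

```text
n1 [323. 121.] 272 70 17.1167
n2 [320. 189.] 269 138 17.65
n3 [426. 134.] 376 83 18.3083
n4 [254. 106.] 203 55 20.0583
c1 [250. 106.] 200 55 21.3167
c2 [311. 141.] 260 91 21.875
```

View pics/nc.png

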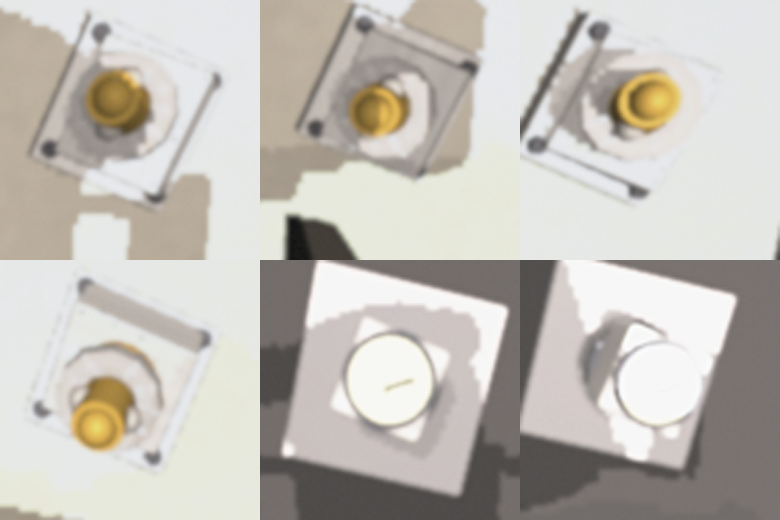

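The tiles show the nipple's block with four corner screws: n1 (101,32), (217,82), (155,194), (49,149), and n4 (41,408), (85,286), (204,340), (152,457). The coupler's dial is at (389,380) in c1, and its square grip has corners (361,318), (450,350), (418,442), (331,408).

Run:
```python
from h import *
L={n:dict(np.load(n+".npz")) for n in("n1","n2","n3","n4","c1","c2")}
org={"n1":((0,0),(272,70)),"n2":((260,0),(269,138)),"n3":((520,0),(376,83)),"n4":((0,260),(203,55)),"c1":((260,260),(200,55)),"c2":((520,260),(260,91))}
def P(n,u,v):
    t,o=org[n];return ((u-t[0]+.5)/2.6-.5+o[0],(v-t[1]+.5)/2.6-.5+o[1])
S=[{"n1":(101,32),"n2":(373,23),"n3":(599,30),"n4":(41,408)},{"n1":(217,82),"n2":(468,68),"n4":(85,286)},{"n1":(155,194),"n3":(637,190),"n4":(204,340)},{"n1":(49,149),"n2":(316,128),"n3":(537,145),"n4":(152,457)}]
Q=[]
for s in S:
    Z,e=tri([(L[n],P(n,*p)) for n,p in s.items()]);Q.append(Z);print("screw",M(Z),np.round(np.array(e)*1e3,1))
Q=np.array(Q);c=Q.mean(0);nn=np.linalg.svd(Q-c)[2][2];nn*=np.sign(nn[2])
print("centre",M(c),"normal",nn.round(3),"lean",np.degrees(np.arccos(nn[2])),"az world",np.degrees(np.arctan2(nn[1],nn[0])))
print("sides",[np.linalg.norm(Q[i]-Q[(i+1)%4]).round(4) for i in range(4)])
for i in range(4):
    d=Q[(i+1)%4]-Q[i];print(" side az",np.degrees(np.arctan2(d[1],d[0])).round(1))
Z,e=tri([(L[n],P(n,*p)) for n,p in {"n1":(115,96),"n2":(376,110),"n3":(656,98),"n4":(97,425)}.items()])
d=Z-c;print("tip",M(Z),np.round(np.array(e)*1e3,1),"len",np.linalg.norm(d),"lean",np.degrees(np.arccos(d[2]/np.linalg.norm(d))),"az",np.degrees(np.arctan2(d[1],d[0])))
# brass masks
for n in("n1","n2","n3","n4"):
    g=cv2.cvtColor(L[n]["pixels"],cv2.COLOR_BGR2HSV);m=cv2.inRange(g,(12,120,60),(35,255,255))
    o=org[n][1];mm=m*0;mm[o[1]:o[1]+100,o[0]:o[0]+100]=1;m=m*mm
    k=max(cv2.findContours(m,0,2)[0],key=cv2.contourArea);print(n,cv2.contourArea(k),cv2.fitEllipse(k))
print("dial",plane(L["c1"],P("c1",389,380),.103),plane(L["c2"],P("c2",657,384),.103),tri([(L["c1"],P("c1",389,380)),(L["c2"],P("c2",657,384))]))
G=plane(L["c1"],[P("c1",*p) for p in((361,318),(450,350),(418,442),(331,408))],.095)
print("grip",G.round(4).tolist(),G.mean(0),cv2.minAreaRect((G[:,:2]*1000).astype(np.float32)))
```

```text
screw [-9.2 30.2 64.7] [0.9 2.1 0.5 0.7]
screw [27.2 14.9 66.7] [1.1 0.9 0.2]
screw [ 11.4 -22.4  64.8] [0.4 0.2 0.6]
screw [-25.6  -6.8  65.8] [0.2 0.3 0.1 0.2]
centre [ 0.9  4.  65.5] normal [-0.015 -0.003  1.   ] lean 0.8530346746666868 az world -170.09133200793377
sides [np.float64(0.0395), np.float64(0.0406), np.float64(0.0401), np.float64(0.0404)]
 side az -24.3
 side az -114.4
 side az 155.5
 side az 64.7
tip [-13.4  10.5 107.7] [0.1 0.3 0.5 0.6] len 0.045031989824170573 lean 20.523271675637968 az 154.2625791427296
n1 347.0 ((316.87939453125, 108.41062927246094), (19.70489501953125, 23.15416145324707), 119.3084716796875)
n2 272.0 ((313.9011535644531, 180.1429443359375), (17.176488876342773, 20.777788162231445), 88.1484603881836)
n3 360.5 ((424.165283203125, 121.70018768310547), (18.87714958190918, 24.47917366027832), 74.07087707519531)
n4 389.5 ((242.00308227539062, 113.88707733154297), (19.56062889099121, 26.883638381958008), 22.789302825927734)
dial [[0.45336716 0.29177124 0.103     ]] [[0.45260692 0.29223871 0.103     ]] (array([0.45332626, 0.29182298, 0.09944925]), [np.float64(3.98590350613631e-06), np.float64(3.9859035061656865e-06)])
grip [[0.4452, 0.3102, 0.095], [0.4724, 0.3003, 0.095], [0.462, 0.2727, 0.095], [0.4347, 0.2839, 0.095]] [0.45358266 0.29176444 0.095     ] ((453.3997802734375, 291.6880187988281), (29.50309181213379, 29.550559997558594), 69.27715301513672)
```

```bash
cat >> h.py <<'E'
azl=np.radians(155.5);sn=np.sin(np.radians(24))
n=np.array([sn*np.cos(azl),sn*np.sin(azl),np.cos(np.radians(24))])
foot=W(-.5,4.8,78)
def rg(deg): # vertical tool, y at az
    y=np.array([np.cos(np.radians(deg)),np.sin(np.radians(deg)),0]);return Ro.from_matrix(np.c_[np.cross(y,D),y,D])
tilt=Ro.align_vectors([n],[[0,0,1.]])[0]
ax=np.cross([0,0,1.],n);ax/=np.linalg.norm(ax);tilt=Ro.from_rotvec(ax*np.radians(24))
def ins(s,deg,dp=0): # TCP with mouth s above foot along n
    return foot+n*(s+.049)+dp,(tilt*rg(deg)).as_rotvec()
E
python3 - <<'E'
from h import *
from workcell import bot, optics, kinematics
print((tilt.apply([0,0,1])-n).round(4))
cp=np.array([.4535,.2918,0])
for d in(-20.7,69.3,-110.7):
    print(d,[None if q is None else np.round(q,2) for q in (kinematics.inverse_kinematics(cp+[0,0,.057],rg(d).as_rotvec()),kinematics.inverse_kinematics(*ins(.1,d)),kinematics.inverse_kinematics(*ins(.006,d)))])
d=-20.7
bot.set_gripper(1,45);bot.goto(cp+[0,0,.15],rg(d).as_rotvec());bot.line_to(cp+[0,0,.057],max_speed=.08)
bot.hold(.2);print("f",np.round(bot.current_contact_force(),1))
bot.set_gripper(0,45);print("open mm",bot.current_opening()*92,bot.current_grip_force(),np.round(bot.current_contact_force(),1))
bot.line_to(cp+[0,0,.20],max_speed=.12);bot.hold(.2)
print(bot.current_opening()*92,bot.current_grip_force(),np.round(bot.current_contact_force(),1),bot.current_clock())
E
```

```text
[0. 0. 0.]
-20.7 [array([0.35, 0.25, 1.83, 0.  , 1.07, 0.71]), array([-0.06, -0.43,  2.18, -0.17,  1.  ,  0.36]), array([-0.1 , -0.22,  2.2 , -0.19,  0.77,  0.37])]
69.3 [array([ 0.35,  0.25,  1.83,  0.  ,  1.07, -0.86]), array([-0.06, -0.43,  2.18, -0.17,  1.  , -1.21]), array([-0.1 , -0.22,  2.2 , -0.19,  0.77, -1.2 ])]
-110.7 [array([0.35, 0.25, 1.83, 0.  , 1.07, 2.28]), array([-0.06, -0.43,  2.18, -0.17,  1.  ,  1.93]), array([-0.1 , -0.22,  2.2 , -0.19,  0.77,  1.94])]
f [-0.8  1.  -0.4]
open mm 29.84646672572662 44.34136211872101 [ 0.3 -0.8 -0.8]
29.978700884025542 44.34197545051575 [-0.6 -0.2 -2.3] 27.325
```

Run:
```python
from h import *
from workcell import bot, optics, kinematics
d=-20.7
bot.goto(*ins(.12,d));bot.line_to(ins(.05,d)[0],max_speed=.15);bot.hold(.3)
f=optics.read_camera("wrist");s=optics.read_camera("side");t=optics.read_camera("top")
for nme,c in(("wA",f),("sA",s),("tA",t)):np.savez(nme+".npz",**c)
print([proj(c,np.array([foot,foot+n*.038,foot+n*.05])).round().tolist() for c in(f,s,t)])
cr=lambda c,u,k:cv2.resize(c["pixels"][int(u[1])-k:int(u[1])+k,int(u[0])-k:int(u[0])+k],(400,400),interpolation=2)
us=proj(s,foot+n*.05)[0]
cv2.imwrite("pics/pre.png",np.hstack([cr(s,us,35),cv2.resize(f["pixels"],(400,400))]));print(us,bot.current_clock())
```

```text
[[[253.0, 192.0], [253.0, 205.0], [253.0, 209.0]], [[268.0, 200.0], [273.0, 191.0], [274.0, 188.0]], [[242.0, 220.0], [239.0, 223.0], [238.0, 224.0]]]
[274.40643852 187.99777083] 29.35
```

View pics/pre.png

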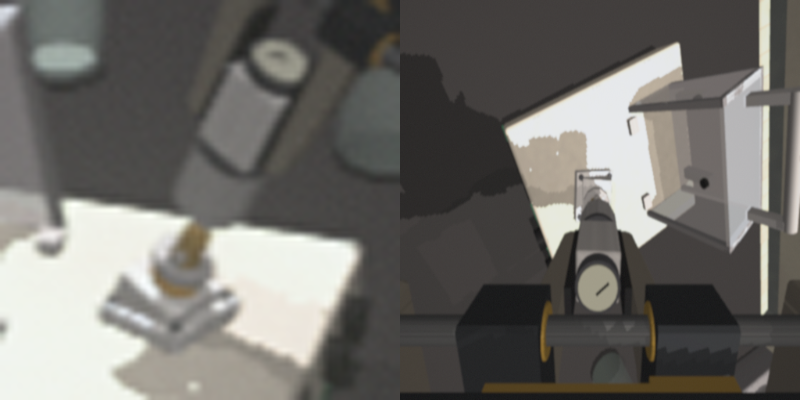

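The side crop shows the coupler axis, (275,60)→(208,208), running straight through the nipple at (195,235) and collar at (183,262). The wrist view also shows them in line, so I'll press down with force monitoring.

```bash
cat > press.py <<'E'
from h import *
from workcell import bot, optics, kinematics
import sys
d=-20.7;s0,s1,st,lim=map(float,sys.argv[1:5])
f0=np.array(bot.current_contact_force())
R=Ro.from_rotvec(bot.current_tool_rot())
for s in np.arange(s0,s1-1e-6,-st):
    bot.line_to(ins(s,d)[0],max_speed=.04)
    f=np.array(bot.current_contact_force())-f0;p=np.array(bot.current_ee_pos())
    print(round(s*1e3,1),"act",round(((p-foot)@n-.049)*1e3,2),"axial",round(f@n,1),"lat(tool)",R.inv().apply(f-(f@n)*n).round(1)[:2],"mom",np.round(R.inv().apply(bot.current_ft_torque()),2))
    if abs(f@n)>lim or np.linalg.norm(f-(f@n)*n)>12:print("stop");break
print(bot.current_opening()*92,bot.current_grip_force(),bot.current_clock())
E
python3 press.py .045 .018 .003 8
```

```text
45.0 act 44.57 axial -1.1 lat(tool) [ 0.  -0.7] mom [ 0.26  0.01 -0.03]
42.0 act 41.76 axial 0.2 lat(tool) [ 0.2 -0.7] mom [ 0.28  0.02 -0.01]
39.0 act 38.8 axial -0.3 lat(tool) [-0.1  0.5] mom [ 0.32 -0.02 -0.01]
36.0 act 35.79 axial 0.0 lat(tool) [-0.1 -0. ] mom [ 0.25  0.02 -0.  ]
33.0 act 32.79 axial -1.3 lat(tool) [0.3 0.4] mom [0.35 0.01 0.01]
30.0 act 29.8 axial -0.3 lat(tool) [0.1 0.8] mom [ 0.23 -0.01 -0.03]
27.0 act 26.78 axial -0.0 lat(tool) [0.2 0.3] mom [ 0.23  0.01 -0.05]
24.0 act 23.79 axial 0.1 lat(tool) [1.1 1. ] mom [ 0.22 -0.01  0.01]
21.0 act 20.8 axial -0.3 lat(tool) [-0.4 -0.7] mom [ 0.23  0.04 -0.04]
18.0 act 17.95 axial 2.1 lat(tool) [-0.2 -1. ] mom [ 0.49 -0.24 -0.01]
30.0298632733265 44.349578619003296 31.875
```

```bash
python3 -c "
from workcell import bot, optics, kinematics
bot.set_gripper(0,60)"; python3 press.py .016 .0055 .0015 26
```

```text
16.0 act 15.91 axial -3.0 lat(tool) [-0.1  0.5] mom [ 0.68 -0.14 -0.01]
14.5 act 14.41 axial -2.5 lat(tool) [-0.4  1.9] mom [ 0.71 -0.18  0.02]
13.0 act 12.87 axial -3.7 lat(tool) [0.3 1. ] mom [ 0.67 -0.17  0.04]
11.5 act 11.34 axial -5.7 lat(tool) [-0.2  1.8] mom [ 0.62 -0.1  -0.06]
10.0 act 10.3 axial 1.9 lat(tool) [-0.4 -0.7] mom [ 1.13 -0.23  0.02]
8.5 act 9.01 axial 4.9 lat(tool) [-0.7 -0.9] mom [ 1.33 -0.25  0.01]
7.0 act 7.58 axial 5.5 lat(tool) [ 0.1 -1.6] mom [ 1.39 -0.34  0.04]
5.5 act 6.61 axial 13.2 lat(tool) [-1.9 -3.4] mom [ 1.83 -0.44  0.03]
29.853180095305888 59.29676413536072 34.0917
```

```bash
sed -i 's/^f0=.*/f0=-2.3*np.array([0,0,1.])/' press.py; python3 press.py .0050 .0015 .0005 27
python3 - <<'E'
from h import *
from workcell import bot, optics, kinematics
s=optics.read_camera("side");w=optics.read_camera("wrist")
u=proj(s,foot+n*.04)[0].astype(int);v=proj(w,foot)[0].astype(int);print(u,v)
c=lambda c,u,k:cv2.resize(c["pixels"][u[1]-k:u[1]+k,u[0]-k:u[0]+k],(400,400),interpolation=2)
cv2.imwrite("pics/on.png",np.hstack([c(s,u,35),c(w,v,60)]))
E
```

```text
5.0 act 6.51 axial 26.5 lat(tool) [-2.5 -8. ] mom [ 2.28 -0.62 -0.05]
4.5 act 6.43 axial 32.7 lat(tool) [ -3. -10.] mom [ 2.67 -0.8   0.02]
stop
29.60374041575954 59.308117032051086 34.5917
[273 190] [253 206]
```

View pics/on.png

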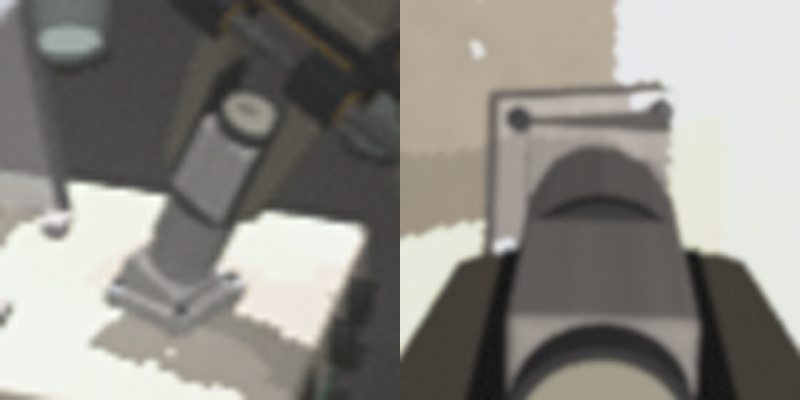

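The coupler sits fully down on the block, and the stiff rise at 6.4 mm matches the collar's hard stop. I'll ease off slightly and hand in.

```bash
python3 press.py .0050 .0049 .001 60; python3 -c "
from workcell import bot, optics, kinematics
bot.hold(.8)
print(bot.current_contact_force(),bot.current_grip_force(),bot.current_ee_pos(),bot.current_clock())
print(bot.job_done())"
```

```text
5.0 act 6.51 axial 26.1 lat(tool) [-1.9 -8.1] mom [ 2.22 -0.58  0.02]
30.00938754730803 59.30231988430023 34.9417
[-18.31436725   4.47143712  18.78325492] 59.302234053611755 [0.50141692 0.02846134 0.12878819] 35.7417
the job is handed in; nothing more can be done
None
```

I handed the job in at 35.7 s with no verdict returned: by my readings the hood is open on its stop, and the gripper is still holding the coupler pressed fully down over the nipple (about 26 N push, 59 N grip), without going near the bottle, beaker or tip box.

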